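Load a balance through its sliding draught-shield door

TASK

A sample jar has been left on the rear deck of the balance, where it blocks the sliding glass door on top of the draught shield: first stand it upright in the steel tray that holds the other sample jar. Then slide the door fully open, set the largest of the three steel weights down gently, upright in the middle of the pan, and slide the door fully shut again. Leave everything else where it stands, and do not knock the jar or the weight over.

Things in the scene. Friction and masses are not known exactly. Their poses are not given: they have to be found in the camera images.
- balance: White laboratory balance, fixed. Origin on the bench straight below the pan centre; x runs level from its grey display console (-x) to the rear deck (+x), z up. Console x -165..-85 mm, 71 mm high. Glass chamber outside x -85..80, y -90..90 mm, inside x -80..80, y -85..85 mm; its rim is at z = 170 mm, open at the top but for the door.
- deck (a point): Centre of the flat rear deck (top of the rear housing), 145 mm along the balance's x by 190 mm along y, 170 mm above the bench, at x = 152 mm, y = 0 in the balance frame; axes as the balance. Two aluminium guide rails, 8 mm wide, centred at y = -83 and +83 mm, stand 16 mm proud of it and run on along the chamber's rim; the door runs between them.
- shield (a joint): Sliding glass door on the chamber's top, in metres: 0 fully shut, 0.13 fully open; it grows as the door slides along the balance's +x, out over the rear deck. It may start a little ajar. The pane is 160 mm long (x -80..80 mm in the balance frame when shut), 150 mm wide, z 172..180 mm; about 2 N moves it and it stays where left.
- tab (a point): Centre of the top edge of the door's grey upright tab, which moves with the door: tab 10 mm thick along the balance's x, 60 mm wide along y, z 180..211 mm. With the door shut it is at x = -60 mm, y = 0 in the balance frame. It can be pushed from either side.
- pan_top (a point): Centre of the top face of the round steel pan, 90 mm across, inside the chamber, 75 mm above the bench and 95 mm below the chamber's rim. Fixed; its axes are the balance's.
- stray_jar: Small glass sample jar with a screw cap, 44 mm across, 62 mm high, about 90 g, standing on the rear deck at the start. Origin at the centre of its underside, z up its axis.
- tray_jar: The other sample jar, same make and size, standing in the jar tray towards its -x end. Origin at the centre of its underside.
- jar_tray: Shallow steel tray, fixed, 160 mm (x) by 140 mm (y), outside height 14 mm, walls and floor 4 mm thick; holds one sample jar. On either the robot's left or right. Origin at the centre of its underside on the bench. At the start its +x half is empty.
- weight_tray: The same kind of steel tray (160 by 140 by 14 mm, 4 mm floor), fixed, on the other side; holds the three weights. Origin at the centre of its underside.
- large_weight: Largest steel weight, about 0.5 kg: cylinder 38 mm across and 50 mm high, a neck 16 mm across, then a round knob 24 mm across from 58 to 75 mm, which is its top. Origin at the centre of its underside, z up its axis.
- medium_weight: Medium steel weight of the same shape, 0.2 kg, 28 mm across, 54 mm high over its knob. Origin at the centre of its underside.
- small_weight: Small steel weight of the same shape, 0.1 kg, 22 mm across, 42 mm high over its knob. Origin at the centre of its underside.
- wash_bottle: White plastic wash bottle, 64 mm across, 170 mm high, standing beyond the left tray. Origin at the centre of its underside.
- flask: Glass conical flask, 82 mm across the base, 125 mm high, beyond the right tray. Origin at the centre of its underside.
- beaker: Glass beaker, 64 mm across, 80 mm high, on the robot's side of the balance. Origin at the centre of its underside.
- spatula: Steel laboratory spatula, a flat strip 170 mm long along its x and 16 mm across at most, 6 mm high, lying on the bench on the robot's side of the balance.
Things that resemble listed ones, but are neither listed nor needed, are in the scene too. What is shaped like the large_weight but red is not meant. What is shaped like the stray_jar but purple is not meant.

How it is judged (in metres and radians):
On the way, in this order (a step that is already met when the one before it is completed fails the run):
1. the stray jar stands upright in the jar tray, released (x of stray_jar in the frame of jar_tray between -0.056 and 0.056 m and y of stray_jar in the frame of jar_tray between -0.046 and 0.046 m and z of stray_jar in the frame of jar_tray below 0.008 m and angle between stray_jar's own z axis and vertical below 0.08 rad and contact force between the fingers and stray_jar below 0.1 N), for 0.2 s.
2. the door is slid fully open (value of joint shield above 0.12 m), for 0.1 s.
3. the largest weight stands in the middle of the pan, released (horizontal distance between large_weight and pan_top below 0.02 m and z of large_weight in the frame of pan_top between -0.004 and 0.004 m and angle between large_weight's own z axis and vertical below 0.06 rad and contact force between the fingers and large_weight below 0.1 N and linear speed of large_weight below 0.02 m/s), for 0.2 s.
At the end, for the whole second after the job is handed in: The door is shut to within 5 mm; the largest weight stands upright on the pan, its axis within 20 mm of the pan's centre; the stray jar stands upright on the floor of the jar tray; both are released and at rest (all of step 1 and all of step 3 and value of joint shield below 0.005 m and linear speed of stray_jar below 0.02 m/s); the robot touches nothing.
It fails at once if the largest weight is dropped or banged onto the pan (faster than 0.3 m/s within 15 mm of it) (z of large_weight in the frame of pan_top between -0.01 and 0.015 m and horizontal distance between large_weight and pan_top below 0.06 m and linear speed of large_weight above 0.3 m/s).
It fails at once if the stray jar is knocked over (angle between stray_jar's own z axis and vertical above 0.7 rad).
It fails at once if the largest weight is knocked over (angle between large_weight's own z axis and vertical above 0.7 rad).
It fails at once if a bystander (the other jar, a smaller weight, bottle, flask, beaker or spatula) is pushed more than 25 mm or knocked over (distance of any of tray_jar, medium_weight, small_weight, wash_bottle, flask, beaker, spatula from where it was at the start of the episode above 0.025 m or angle between any of tray_jar, medium_weight, small_weight, wash_bottle, flask, beaker's own z axis and vertical above 0.4 rad).
It also fails if it takes over 69 s, if anything falls off the work surface, if the arm or the gripper's body presses on something with over 40 N, if the wrist force passes 120 N, or if a joint passes its speed limit or range.

ROBOT

A 6-joint arm with a two-finger parallel gripper is mounted at the origin on the work surface. World frame = base frame: x ahead of the robot, y to its left, z up, the work surface at z = 0. Lengths are in mm, angles in rad, forces in N, time in s.
With the tool pointing down it reaches from about 400 to 925 mm from the base axis. Payload 3.4 kg.
Tool frame: the origin (TCP) lies on the centre line of the jaws, within the pads' length; the fingertips stand 17 mm ahead of it and the grasp point (between the pads) lies 2 mm behind it; z points along the fingers, y is the line along which they close (so a half turn about z gives the same grasp; the last joint's range is limited). The gripper opens to 85 mm and grips with 20 to 120 N. Pads are 22 mm wide; open, the fingers measure 114 mm over their backs; the gripper's body (76 mm by 85 mm) begins 54 mm behind the grasp point. The pads swing forward as they close: fully open they stand 13 mm farther back than shut.
Start: joints at [1.236, 0.307, 1.506, -0, 1.328, -0.073], TCP at [148.289, 555.555, 248.305] pointing down, gripper open.
Joint ranges: [-3.12, 3.12], [-1.05, 2.28], [0.14, 2.33], [-1.42, 4.57], [0.1, 2.73], [-2.68, 2.68]. Speed limits (rad/s): [2.57, 2.57, 3.14, 3.14, 3.14, 3.14].

INTERFACE

Orientations are given as a rotation vector (axis times angle).
In Python, from plant import read_state, grab_frame, camera_model, hand_in gives the robot as it stands.
- The arm moves only by the shell command python3 -m crank 'ROWS' [FORCE]. ROWS is JSON, a list of rows, each an object of numbers: "tx", "ty", "tz": the shift along the tool's x, y, z in m; "turn": the turn about the tool's z in rad; "claw": the closure in counts, from 0 (fully open) to 255 (shut). In form: [{"tx": .., "ty": .., "tz": .., "turn": .., "claw": ..}, ...]. A call has exactly 10 rows; each row shifts and turns the commanded pose from where the row before left it, along the tool's axes as they then stand; what a row does not reach is not made up. A row lasts 1/10 s, in which the tool goes at most 50 mm and 8.59 degrees, less where a joint would pass 70% of its speed; a pose out of reach is approached as far as the arm can. A call with a gripper value outside its range is refused whole. The fingers move at their own pace and stop on an object; FORCE is the grip in N (left out, the last holds). Time passes only in rows, so rows that do not move let the fingers close, or fill a call up. It gives the time, the measured TCP pose, the force, the opening and the grip force at its end, in the units of the state.
- read_state(): the state, without advancing time (a new reading comes with each control period).
- grab_frame(name): name is "scene" or "top" or "wrist"; returns the picture (400x640x3 uint8, blue, green, red); there is no depth.
- camera_model(name): a dict with "fx", "fy", "cx", "cy" (pixels), "k1" (the pictures are not rectified: a ray, as slopes to the right and down, at radius r is drawn at 1 + k1 r^2 times it, then the intrinsics apply), "rvec" (rotation vector, rad) and "tvec" (3), from world to camera coordinates, as OpenCV has them. Camera axes: x right, y down, z forward; pixel columns grow to the right and rows downward; lengths in mm; the calibration is good to about 2 mm. A picture is of the moment at which its call begins: read the wrist's pose just before it. camera_model takes no time and is no camera call; for the wrist camera it gives the pose at the moment of the call.
- hand_in(): hands the job in; it is judged then, once.
The state is a dict: "clock": time; "joint_positions": joint angles; "qvel": joint speeds; "joint_efforts": joint torques, N m; "ee_pos": TCP position; "ee_rot": TCP orientation; "contact_force": force on the tool from outside, world axes, zero at the start; "moment": the same for the moment, N m; "width": opening from 0.0 (shut) to 1.0 (fully open); "gripper_force": force on a finger pad.
Only numpy, scipy, OpenCV 4.12 (cv2) and the standard library are available. Lean on these libraries where they do the work, as an engineer would, in place of code of your own. Each camera call takes 0.05 s, during which the arm holds its last target. There are 200 camera calls.

## Working session

There is one attempt and no reset: what is moved stays moved. The work goes in short steps, Python scripts to look and compute and a shell command to move; the robot and the scene stay as the last step left them, time stands still between calls to the robot, and variables do not carry over. Pictures are saved under pics/ and viewed, at most 10 in all, crops included, and the job is handed in when it is done.

```bash
mkdir -p pics
cat > h.py <<'E'
import numpy as np, cv2
from plant import read_state, grab_frame, camera_model, hand_in
def ray(name,u,v,m=None):
    m=m or camera_model(name)
    xd=np.array([(u-m['cx'])/m['fx'],(v-m['cy'])/m['fy']]); x=xd.copy()
    for _ in range(20): x=xd/(1+m['k1']*(x@x))
    R=cv2.Rodrigues(np.array(m['rvec'],float))[0]; t=np.array(m['tvec'],float).ravel()
    return -R.T@t, R.T@np.array([x[0],x[1],1])
def onz(name,u,v,z,m=None):
    o,d=ray(name,u,v,m); return (o+d*(z-o[2])/d[2])[:2]
def proj(name,P,m=None):
    m=m or camera_model(name)
    R=cv2.Rodrigues(np.array(m['rvec'],float))[0]; t=np.array(m['tvec'],float).ravel()
    c=R@np.array(P,float)+t; x=c[:2]/c[2]; x=x*(1+m['k1']*(x@x))
    return np.array([x[0]*m['fx']+m['cx'],x[1]*m['fy']+m['cy']])
E
python3 - <<'E'
from h import *
a=grab_frame('top');b=grab_frame('scene')
cv2.imwrite('pics/top.png',a);cv2.imwrite('pics/scene.png',b)
for n in('top','scene'):
    m=camera_model(n);R=cv2.Rodrigues(np.array(m['rvec'],float))[0];print(n,-R.T@np.array(m['tvec']).ravel(),m['fx'],m['k1'])
s=read_state();print(s['ee_pos'],s['ee_rot'],s['width'],s['clock'])
E
```

```text
top [ 273.21822835  -34.75774257 1532.15298551] 430.00160272606973 -0.017205713305770188
scene [1098.04594591 -702.33877752  967.86897689] 388.3617703201446 -0.07649995695018537
[148.07702708 554.97521567 247.47102624] [-4.08439483e-01 -3.11451826e+00  2.85012781e-03] 0.9983084522002823 0.1
```

View pics/top.png

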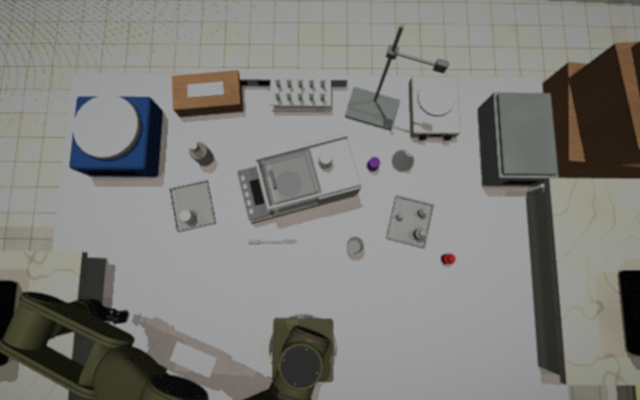

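View pics/scene.png

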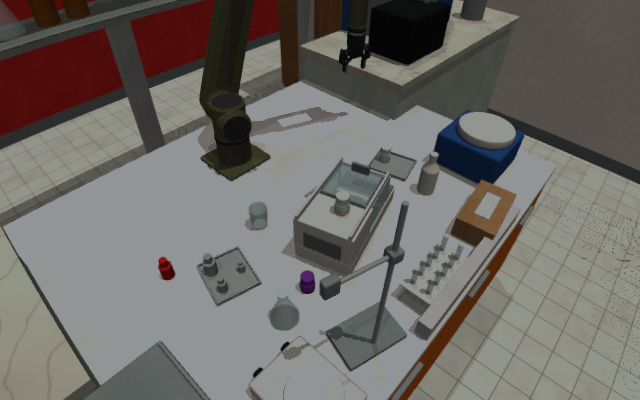

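The top view shows the balance at about (300,180), with its console on the left and deck on the right. The stray jar is on the deck at (326,161), and the purple decoy is at (373,163). The jar tray is at (192,206) with its jar at (187,216). The weight tray is at (410,221) with weights at (399,217), (421,212) and (420,234). The red decoy is at (448,258). I'll confirm these in enlarged crops.

Run:
```python
from h import *
a=cv2.imread('pics/top.png');b=cv2.imread('pics/scene.png')
r=lambda i,x,y,w,h,s:cv2.resize(i[y:y+h,x:x+w],None,fx=s,fy=s,interpolation=cv2.INTER_CUBIC)
c=np.zeros((600,800,3),np.uint8)
c[:300,:390]=r(a,235,130,130,100,3)       # balance
c[:300,400:800]=r(a,380,190,80,60,5)   # weights
c[300:,:400]=r(a,160,175,80,60,5)      # jar tray
c[300:,400:]=r(b,190,240,80,60,5)
cv2.imwrite('pics/crop.png',c)
```

```text
(no output)
```

View pics/crop.png

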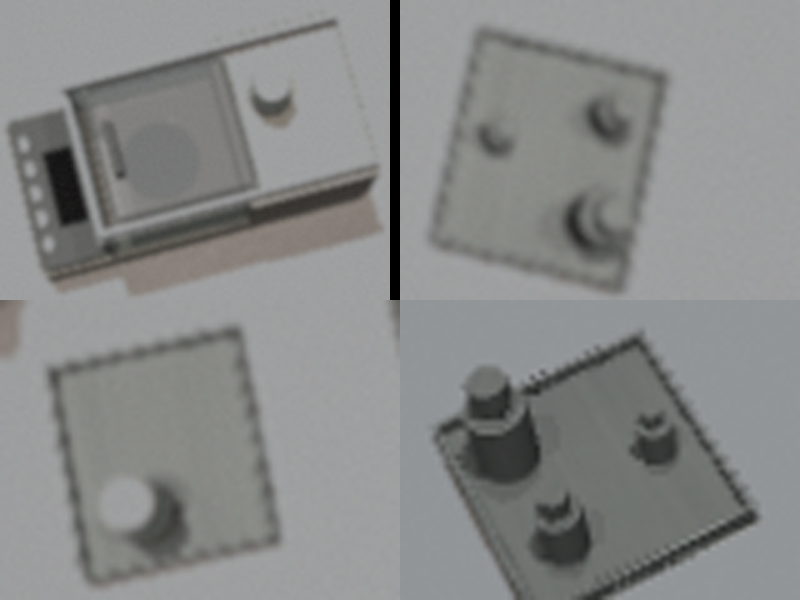

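Run:
```python
from h import *
t=lambda x,y,ox,oy,s,z:onz('top',ox+x/s,oy+y/s,z)
B=lambda x,y,z:t(x,y,235,130,3,z)
pts=[((224.5,95),B(337,22,170)),((224.5,-95),B(378,167,170)),((-85,90),B(67,92,178)),((-85,-90),B(102,228,178))]
L=np.array([p[0] for p in pts],float);W=np.array([p[1] for p in pts])
Lc=L-L.mean(0);Wc=W-W.mean(0);th=np.arctan2((Lc[:,0]*Wc[:,1]-Lc[:,1]*Wc[:,0]).sum(),(Lc*Wc).sum())
R=np.array([[np.cos(th),-np.sin(th)],[np.sin(th),np.cos(th)]]);o=W.mean(0)-R@L.mean(0)
print('bal',o,np.degrees(th),'res',(W-(L@R.T+o)).round(1).tolist())
bl=lambda p:(R.T@(p-o)).round(1)
print('tab',bl(B(114,150,211)),'pan',bl(B(163,160,75)),'jar',B(270,95,232),bl(B(270,95,232)))
J=np.array([t(x,y,160,115,5,14) for x,y in[(52,370),(240,328),(280,543),(92,583)]])
print('jtray',J.round(),J.mean(0),'jar',t(128,503,160,115,5,66+0))
d=J[:2].mean(0)-J[2:].mean(0);print('ang x',np.degrees(np.arctan2(d[1],d[0])),np.linalg.norm(d))
T=lambda x,y,z:t(x-400,y,380,190,5,z)
print('big',T(600,218,79),'med',T(606,115,58),'small',T(494,133,46))
K=np.array([T(x,y,14) for x,y in[(483,30),(662,75),(622,290),(437,245)]]);print(K.round(),K.mean(0))
for n,p in(('big',(465-400,432)),):pass
S=lambda x,y,z:onz('scene',190+(x-400)/5,240+(y-300)/5,z)
print('scene big',S(489,382,79),'jar scene',onz('scene',342,197,232), 'red',onz('top',448,257,75))
```

```text
bal [559.45003913  49.97705271] -75.16819366223206 res [[-12.3, 0.2], [9.8, 5.6], [-11.8, -5.1], [14.3, -0.8]]
tab [-47.3  -4.8] pan [-1.2  0. ] jar [597.97154273 -67.75785157] [123.7   7.1]
jtray [[547. 482.]
 [579. 348.]
 [424. 312.]
 [394. 444.]] [485.68173199 396.51675268] jar [444.92002324 405.95913796]
ang x 13.662641249637705 158.4042755619154
big [ 389.34616958 -393.59797962] med [ 462.15129275 -405.31058536] small [ 450.42138495 -329.88584584]
[[ 528. -330.]
 [ 497. -457.]
 [ 344. -423.]
 [ 375. -294.]] [ 436.00767934 -376.29992769]
scene big [ 398.00377206 -403.35704327] jar scene [616.90629834 -77.23881465] red [ 311.90453731 -486.23637888]
```

```bash
python3 -m crank '[{"tx":-0.038,"ty":-0.031,"tz":-0.009},{"tx":-0.038,"ty":-0.031,"tz":-0.009},{"tx":-0.038,"ty":-0.031,"tz":-0.009},{"tx":-0.038,"ty":-0.031,"tz":-0.009},{"tx":-0.038,"ty":-0.031,"tz":-0.009},{"tx":-0.038,"ty":-0.031,"tz":-0.009},{"tx":-0.038,"ty":-0.031,"tz":-0.009},{"tx":-0.038,"ty":-0.031,"tz":-0.009},{"tx":-0.038,"ty":-0.031,"tz":-0.009},{"tx":-0.038,"ty":-0.031,"tz":-0.009}]' 30
python3 - <<'E'
from h import *
s=read_state();R=cv2.Rodrigues(np.array(s['ee_rot'],float))[0];print(R.round(3))
print('bottle',onz('top',203,157,0),onz('top',196,147,170),'flask',onz('top',403,160,125),'beaker',onz('top',356,245,80),'spat',onz('top',272,242,3))
E
```

```text
[[-0.966  0.258 -0.001]
 [ 0.258  0.966 -0.002]
 [ 0.    -0.002 -1.   ]]
bottle [669.73571135 374.7552904 ] [659.35642663 354.17866314] flask [ 632.8663184  -333.25985553] beaker [ 349.23398997 -176.9202657 ] spat [361.17783251 112.80032986]validation failed for argument at $[0]...
```

```bash
python3 -m crank '[{"tx":-0.038,"ty":-0.031,"tz":-0.009,"turn":0,"claw":0},{"tx":-0.038,"ty":-0.031,"tz":-0.009,"turn":0,"claw":0},{"tx":-0.038,"ty":-0.031,"tz":-0.009,"turn":0,"claw":0},{"tx":-0.038,"ty":-0.031,"tz":-0.009,"turn":0,"claw":0},{"tx":-0.038,"ty":-0.031,"tz":-0.009,"turn":0,"claw":0},{"tx":-0.038,"ty":-0.031,"tz":-0.009,"turn":0,"claw":0},{"tx":-0.038,"ty":-0.031,"tz":-0.009,"turn":0,"claw":0},{"tx":-0.038,"ty":-0.031,"tz":-0.009,"turn":0,"claw":0},{"tx":-0.038,"ty":-0.031,"tz":-0.009,"turn":0,"claw":0},{"tx":-0.038,"ty":-0.031,"tz":-0.009,"turn":0,"claw":0}]' 30
```

```text
clock: 1.1
ee_pos: [436.0, 156.1, 338.5]
ee_rot: [-0.409, -3.115, -0.0]
contact_force: [0.9, 0.3, -0.4]
width: 0.998
gripper_force: 0.0
```

```bash
python3 -m crank '[{"tx":-0.0362,"ty":-0.0293,"tz":0,"turn":0,"claw":0},{"tx":-0.0362,"ty":-0.0293,"tz":0,"turn":0,"claw":0},{"tx":-0.0362,"ty":-0.0293,"tz":0,"turn":0,"claw":0},{"tx":-0.0362,"ty":-0.0293,"tz":0,"turn":0,"claw":0},{"tx":-0.0362,"ty":-0.0293,"tz":0,"turn":0,"claw":0},{"tx":-0.0362,"ty":-0.0293,"tz":0,"turn":0,"claw":0},{"tx":0,"ty":0,"tz":0,"turn":-0.125,"claw":0},{"tx":0,"ty":0,"tz":0,"turn":-0.125,"claw":0},{"tx":0,"ty":0,"tz":0,"turn":-0.125,"claw":0},{"tx":0,"ty":0,"tz":0,"turn":-0.125,"claw":0}]'
python3 - <<'E'
from h import *
s=read_state();m=camera_model('wrist');w=grab_frame('wrist');cv2.imwrite('pics/w1.png',w)
import json;json.dump({k:np.array(v).tolist() for k,v in m.items()},open('w1.json','w'))
R=cv2.Rodrigues(np.array(s['ee_rot'],float))[0];print(R.round(3),s['joint_positions'])
o,d=ray('wrist',320,200,m);print(o,d,m['fx'])
E
```

```text
clock: 2.1
ee_pos: [599.8, -68.1, 337.4]
ee_rot: [0.382, -3.117, -0.001]
contact_force: [0.4, 0.4, 1.0]
width: 0.999
gripper_force: 0.0
[[-0.97  -0.241 -0.002]
 [-0.241  0.97   0.   ]
 [ 0.002  0.001 -1.   ]] [-1.83060842e-01  2.96375581e-01  1.29771848e+00  6.27595762e-05
  1.54922913e+00 -1.99759414e+00]
[521.28817608 -87.15386336 463.19359944] [ 0.31250574  0.08619241 -0.94606201] 294.24085005050244
```

View pics/w1.png

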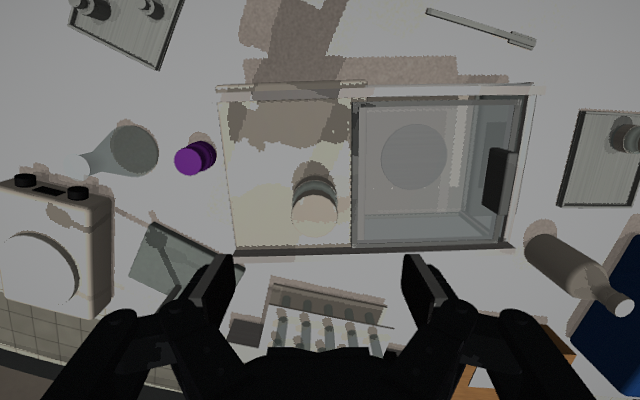

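The wrist view shows the stray jar's cap centred at about (314,214) and the tab top at about (500,182). The pan is at (413,156), the purple decoy at (196,157), and the rim line between deck and chamber at u=351.

Run:
```python
from h import *
import json
m=json.load(open('w1.json'))
W=lambda u,v,z:onz('wrist',u,v,z,m)
th=np.radians(-75.17);R=np.array([[np.cos(th),-np.sin(th)],[np.sin(th),np.cos(th)]]);o=np.array([559.5,50])
for n,u,v,z in(('jar',314,214,232),('pan',413,156,75),('rail nearL',217,86,186),('rail nearR',540,88,186),('deck farL',235,249,170),('rim far at 351',351,247,170),('tabTop',500,182,205)):
    p=W(u,v,z);print(n,p.round(1),(R.T@(p-o)).round(1))
a=cv2.imread('pics/w1.png');c=cv2.resize(a[70:270,200:560],None,fx=2.2,fy=2.2,interpolation=cv2.INTER_CUBIC);cv2.imwrite('pics/w1c.png',c)
```

```text
jar [611. -68.] [127.2  19.6]
pan [559.3  53.9] [-3.8  0.8]
rail nearL [ 530.6 -177.3] [212.3 -86.1]
rail nearR [458.9 108.1] [-81.9 -82.4]
deck farL [ 697.4 -138.9] [217.9  85. ]
rim far at 351 [663.6 -13.4] [87.9 84.4]
tabTop [549.3  94.6] [-45.8   1.5]
```

View pics/w1c.png

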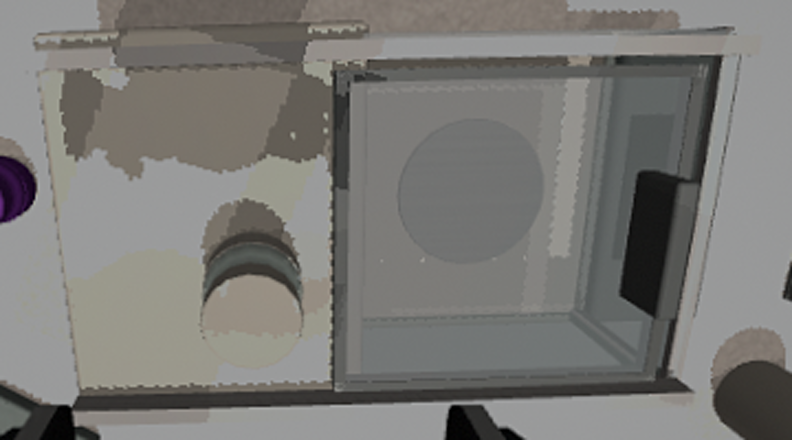

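```bash
python3 -m crank '[{"tx":-0.012,"ty":-0.002,"tz":0.02,"turn":0,"claw":0},{"tx":0,"ty":0,"tz":0.03,"turn":0,"claw":0},{"tx":0,"ty":0,"tz":0.03,"turn":0,"claw":0},{"tx":0,"ty":0,"tz":0.03,"turn":0,"claw":0},{"tx":0,"ty":0,"tz":0.024,"turn":0,"claw":0},{"tx":0,"ty":0,"tz":0,"turn":0,"claw":0},{"tx":0,"ty":0,"tz":0,"turn":0,"claw":255},{"tx":0,"ty":0,"tz":0,"turn":0,"claw":255},{"tx":0,"ty":0,"tz":0,"turn":0,"claw":255},{"tx":0,"ty":0,"tz":0,"turn":0,"claw":255}]' 30
```

```text
clock: 3.15
ee_pos: [613.4, -67.2, 206.5]
ee_rot: [-0.374, 3.115, -0.002]
contact_force: [-0.8, 0.1, 5.5]
width: 0.498
gripper_force: 30.6
```

```bash
python3 -m crank '[{"tx":0,"ty":0,"tz":-0.02,"turn":0,"claw":255},{"tx":0,"ty":0,"tz":-0.04,"turn":0,"claw":255},{"tx":0,"ty":0,"tz":-0.04,"turn":0,"claw":255},{"tx":-0.003,"ty":0.045,"tz":0,"turn":0,"claw":255},{"tx":-0.003,"ty":0.045,"tz":0,"turn":0,"claw":255},{"tx":-0.003,"ty":0.045,"tz":0,"turn":0,"claw":255},{"tx":-0.003,"ty":0.045,"tz":0,"turn":0,"claw":255},{"tx":-0.003,"ty":0.045,"tz":0,"turn":0,"claw":255},{"tx":-0.003,"ty":0.045,"tz":0,"turn":0,"claw":255},{"tx":-0.003,"ty":0.045,"tz":0,"turn":0,"claw":255}]'
python3 -m crank '[{"tx":0,"ty":0.045,"tz":0,"turn":0,"claw":255},{"tx":0,"ty":0.045,"tz":0,"turn":0,"claw":255},{"tx":0,"ty":0.045,"tz":0,"turn":0,"claw":255},{"tx":-0.002,"ty":0.03,"tz":0,"turn":0,"claw":255},{"tx":0,"ty":0,"tz":0.03,"turn":0,"claw":255},{"tx":0,"ty":0,"tz":0.04,"turn":0,"claw":255},{"tx":0,"ty":0,"tz":0.04,"turn":0,"claw":255},{"tx":0,"ty":0,"tz":0.04,"turn":0,"claw":255},{"tx":0,"ty":0,"tz":0.03,"turn":0,"claw":255},{"tx":0,"ty":0,"tz":0,"turn":0,"claw":255}]'
python3 - <<'E'
from h import *
s=read_state();m=camera_model('wrist');w=grab_frame('wrist');cv2.imwrite('pics/w2.png',w)
E
```

```text
clock: 4.15
ee_pos: [557.3, 245.8, 304.9]
ee_rot: [-0.374, 3.118, 0.0]
contact_force: [0.9, -0.3, -0.5]
width: 0.499
gripper_force: 31.0
clock: 5.15
ee_pos: [517.6, 402.7, 119.5]
ee_rot: [0.374, -3.11, 0.007]
contact_force: [-1.0, -0.2, -0.1]
width: 0.495
gripper_force: 31.0
```

View pics/w2.png

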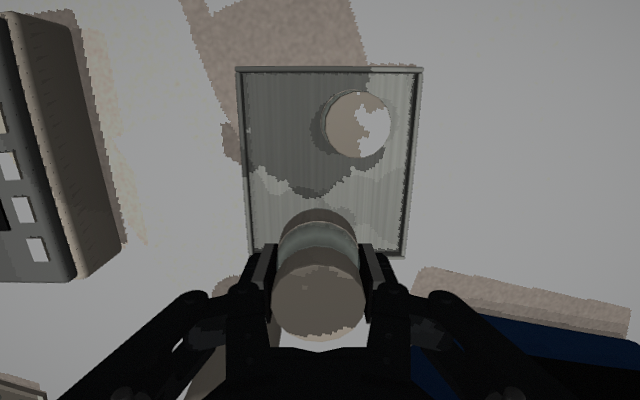

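The jar hangs upright at (317,300), over the empty half of the tray (corners (238,68) to (405,257)). The tray jar at (357,125) is well clear, so I'll lower it.

```bash
python3 -m crank '[{"tx":0,"ty":0,"tz":0.03,"turn":0,"claw":255},{"tx":0,"ty":0,"tz":0.025,"turn":0,"claw":255},{"tx":0,"ty":0,"tz":0.012,"turn":0,"claw":255},{"tx":0,"ty":0,"tz":0.004,"turn":0,"claw":255},{"tx":0,"ty":0,"tz":0.003,"turn":0,"claw":255},{"tx":0,"ty":0,"tz":0.002,"turn":0,"claw":255},{"tx":0,"ty":0,"tz":0.001,"turn":0,"claw":255},{"tx":0,"ty":0,"tz":0.001,"turn":0,"claw":255},{"tx":0,"ty":0,"tz":0,"turn":0,"claw":255},{"tx":0,"ty":0,"tz":0,"turn":0,"claw":255}]'
```

```text
clock: 6.2
ee_pos: [520.9, 404.9, 46.6]
ee_rot: [-0.375, 3.119, 0.0]
contact_force: [0.2, 0.5, -0.6]
width: 0.498
gripper_force: 31.0
```

```bash
python3 -m crank '[{"tx":0,"ty":0,"tz":0.002,"turn":0,"claw":255},{"tx":0,"ty":0,"tz":0.001,"turn":0,"claw":255},{"tx":0,"ty":0,"tz":0.001,"turn":0,"claw":255},{"tx":0,"ty":0,"tz":0.001,"turn":0,"claw":255},{"tx":0,"ty":0,"tz":0.0005,"turn":0,"claw":255},{"tx":0,"ty":0,"tz":0.0005,"turn":0,"claw":255},{"tx":0,"ty":0,"tz":0,"turn":0,"claw":255},{"tx":0,"ty":0,"tz":0,"turn":0,"claw":255},{"tx":0,"ty":0,"tz":0,"turn":0,"claw":255},{"tx":0,"ty":0,"tz":0,"turn":0,"claw":255}]'
```

```text
clock: 7.2
ee_pos: [520.7, 404.8, 40.6]
ee_rot: [0.375, -3.119, 0.0]
contact_force: [-1.8, -0.9, 3.4]
width: 0.497
gripper_force: 31.3
```

```bash
python3 -m crank '[{"tx":0,"ty":0,"tz":0,"turn":0,"claw":120},{"tx":0,"ty":0,"tz":0,"turn":0,"claw":60},{"tx":0,"ty":0,"tz":0,"turn":0,"claw":0},{"tx":0,"ty":0,"tz":0,"turn":0,"claw":0},{"tx":0,"ty":0,"tz":0,"turn":0,"claw":0},{"tx":0,"ty":0,"tz":-0.015,"turn":0,"claw":0},{"tx":0,"ty":0,"tz":-0.03,"turn":0,"claw":0},{"tx":0,"ty":0,"tz":-0.045,"turn":0,"claw":0},{"tx":0,"ty":0,"tz":-0.05,"turn":0,"claw":0},{"tx":0,"ty":0,"tz":-0.05,"turn":0,"claw":0}]'
python3 -m crank '[{"tx":0,"ty":0,"tz":-0.05,"turn":0,"claw":0},{"tx":0,"ty":-0.01,"tz":-0.03,"turn":0,"claw":0},{"tx":0.006,"ty":-0.036,"tz":0,"turn":0,"claw":0},{"tx":0.006,"ty":-0.036,"tz":0,"turn":0,"claw":0},{"tx":0.006,"ty":-0.036,"tz":0,"turn":0,"claw":0},{"tx":0.006,"ty":-0.036,"tz":0,"turn":0,"claw":0},{"tx":0.006,"ty":-0.036,"tz":0,"turn":0,"claw":0},{"tx":0.006,"ty":-0.036,"tz":0,"turn":0,"claw":0},{"tx":0.006,"ty":-0.036,"tz":0,"turn":0,"claw":0},{"tx":0.004,"ty":-0.036,"tz":0,"turn":0,"claw":0}]'
python3 - <<'E'
from h import *
import json
m1=json.load(open('w1.json'));print('tab from w1',onz('wrist',510,182.7,211,m1))
s=read_state();print(s['ee_pos'],s['ee_rot']);m=camera_model('wrist');w=grab_frame('wrist');cv2.imwrite('pics/w3.png',w)
json.dump({k:np.array(v).tolist() for k,v in m.items()},open('w3.json','w'))
t=grab_frame('top');cv2.imwrite('pics/top2.png',t)
c=np.zeros((600,800,3),np.uint8);c[:400,:640]=w;c[400:,:320]=cv2.resize(t[165:245,150:278],(320,200))
cv2.imwrite('pics/w3c.png',c)
E
```

```text
clock: 8.2
ee_pos: [520.4, 404.7, 233.2]
ee_rot: [-0.375, 3.119, 0.0]
contact_force: [1.7, 0.8, 0.7]
width: 1.0
gripper_force: 0.0
clock: 9.2
ee_pos: [546.2, 103.0, 311.7]
ee_rot: [-0.375, 3.118, -0.0]
contact_force: [-0.1, -0.6, -0.1]
width: 1.004
gripper_force: 0.0
tab from w1 [546.90164726  99.96307693]
[546.20252469 103.00531795 311.73614401] [-3.74917365e-01  3.11767729e+00 -3.42117424e-05]
```

View pics/w3c.png

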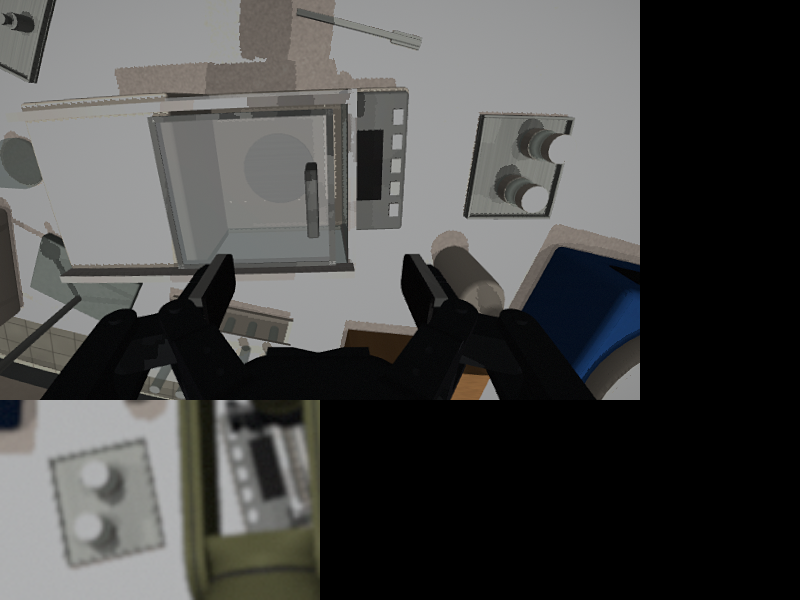

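Both jars stand in the tray, and the tab's top is centred at about (312,209).

Run:
```python
from h import *
import json
m=json.load(open('w3.json'))
R=cv2.Rodrigues(np.array([-0.375,3.118,0]))[0]
p=onz('wrist',312,209,211,m);d=np.array([*p,0])-[546.2,103,0];print(p,(R.T@d).round(1))
a=onz('wrist',306,180,211,m);b=onz('wrist',315,238,211,m);print(a,b,np.degrees(np.arctan2(*(b-a)[::-1])))
for u,v in((354,90),(353,268)):print(onz('wrist',u,v,186,m))
```

```text
[551.9780575  100.02784068] [-4.9 -4.3  0. ]
[529.10163554  89.71764545] [577.0832118  108.57967706] 21.46027984430065
[453.35193757 111.08889148]
[612.29424072 155.24541107]
```

```bash
python3 -m crank '[{"tx":-0.005,"ty":-0.004,"tz":0.02,"turn":0,"claw":0},{"tx":0,"ty":0,"tz":0.03,"turn":0,"claw":0},{"tx":0,"ty":0,"tz":0.03,"turn":0,"claw":0},{"tx":0,"ty":0,"tz":0.02,"turn":0,"claw":60},{"tx":0,"ty":0,"tz":0.004,"turn":0,"claw":120},{"tx":0,"ty":0,"tz":0,"turn":0,"claw":170},{"tx":0,"ty":0,"tz":0,"turn":0,"claw":255},{"tx":0,"ty":0,"tz":0,"turn":0,"claw":255},{"tx":0,"ty":0,"tz":0,"turn":0,"claw":255},{"tx":0,"ty":0,"tz":0,"turn":0,"claw":255}]' 20
```

```text
clock: 10.3
ee_pos: [553.6, 101.8, 208.1]
ee_rot: [-0.375, 3.116, -0.0]
contact_force: [0.6, -0.8, 6.9]
width: 0.114
gripper_force: 21.9
```

```bash
python3 -m crank '[{"tx":0,"ty":-0.008,"tz":0,"turn":0,"claw":255},{"tx":0,"ty":-0.015,"tz":0,"turn":0,"claw":255},{"tx":-0.001,"ty":-0.018,"tz":0,"turn":0,"claw":255},{"tx":0,"ty":-0.018,"tz":0,"turn":0,"claw":255},{"tx":-0.001,"ty":-0.018,"tz":0,"turn":0,"claw":255},{"tx":0,"ty":-0.015,"tz":0,"turn":0,"claw":255},{"tx":0,"ty":-0.01,"tz":0,"turn":0,"claw":255},{"tx":0,"ty":-0.006,"tz":0,"turn":0,"claw":255},{"tx":0,"ty":-0.002,"tz":0,"turn":0,"claw":255},{"tx":0,"ty":0,"tz":0,"turn":0,"claw":255}]'
```

```text
clock: 11.3
ee_pos: [583.6, -5.0, 208.1]
ee_rot: [-0.374, 3.112, -0.001]
contact_force: [6.2, 1.9, 5.2]
width: 0.114
gripper_force: 22.3
```

```bash
python3 -m crank '[{"tx":0,"ty":-0.002,"tz":0,"turn":0,"claw":255},{"tx":0,"ty":-0.002,"tz":0,"turn":0,"claw":255},{"tx":0,"ty":-0.001,"tz":0,"turn":0,"claw":255},{"tx":0,"ty":-0.001,"tz":0,"turn":0,"claw":255},{"tx":0,"ty":-0.001,"tz":0,"turn":0,"claw":255},{"tx":0,"ty":-0.001,"tz":0,"turn":0,"claw":255},{"tx":0,"ty":0,"tz":0,"turn":0,"claw":255},{"tx":0,"ty":0,"tz":0,"turn":0,"claw":255},{"tx":0,"ty":0,"tz":0,"turn":0,"claw":255},{"tx":0,"ty":0,"tz":0,"turn":0,"claw":255}]'
```

```text
clock: 12.3
ee_pos: [585.0, -10.4, 208.1]
ee_rot: [-0.375, 3.112, 0.004]
contact_force: [4.1, 7.7, 5.9]
width: 0.114
gripper_force: 22.1
```

```bash
python3 -m crank '[{"tx":0,"ty":0.002,"tz":0,"turn":0,"claw":200},{"tx":0,"ty":0,"tz":0,"turn":0,"claw":100},{"tx":0,"ty":0,"tz":0,"turn":0,"claw":0},{"tx":0,"ty":0,"tz":-0.01,"turn":0,"claw":0},{"tx":0,"ty":0,"tz":-0.02,"turn":0,"claw":0},{"tx":0,"ty":0,"tz":-0.03,"turn":0,"claw":0},{"tx":0,"ty":0,"tz":-0.03,"turn":0,"claw":0},{"tx":0,"ty":0,"tz":-0.02,"turn":0,"claw":0},{"tx":0,"ty":0,"tz":0,"turn":0,"claw":0},{"tx":0,"ty":0,"tz":0,"turn":0,"claw":0}]'
python3 - <<'E'
from h import *
import json
s=read_state();m=camera_model('wrist');w=grab_frame('wrist');cv2.imwrite('pics/w4.png',w)
json.dump({k:np.array(v).tolist() for k,v in m.items()},open('w4.json','w'))
E
```

```text
clock: 13.3
ee_pos: [581.8, -10.7, 316.7]
ee_rot: [-0.374, 3.119, -0.0]
contact_force: [-0.8, 0.4, -0.4]
width: 0.996
gripper_force: 0.0
```

View pics/w4.png

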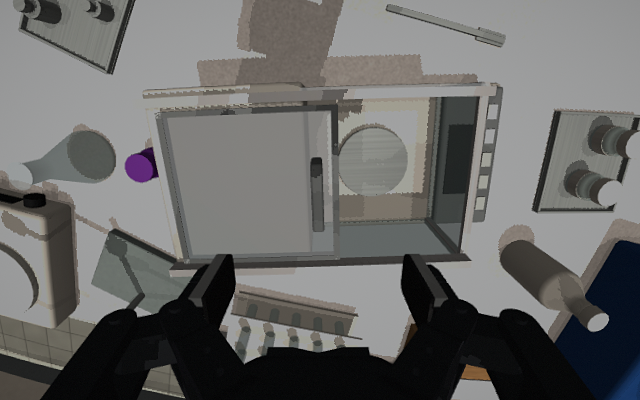

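```bash
python3 - <<'E'
from h import *
import json
m=json.load(open('w4.json'))
print('pan',onz('wrist',372.5,160,75,m), [onz('wrist',u,v,75,m).round(1).tolist() for u,v in((338,160),(407,160),(373,124),(373,196))],'tab',onz('wrist',316,195,211,m))
E
python3 -m crank '[{"tx":0.0276,"ty":-0.033,"tz":0,"turn":0,"claw":0},{"tx":0.0276,"ty":-0.033,"tz":0,"turn":0,"claw":0},{"tx":0.0276,"ty":-0.033,"tz":0,"turn":0,"claw":0},{"tx":0.0276,"ty":-0.033,"tz":0,"turn":0,"claw":0},{"tx":0.0276,"ty":-0.033,"tz":0,"turn":0,"claw":0},{"tx":0.0276,"ty":-0.033,"tz":0,"turn":0,"claw":0},{"tx":0.0276,"ty":-0.033,"tz":0,"turn":0,"claw":0},{"tx":0.0276,"ty":-0.033,"tz":0,"turn":0,"claw":0},{"tx":0.0276,"ty":-0.033,"tz":0,"turn":0,"claw":0},{"tx":0.0276,"ty":-0.033,"tz":0,"turn":0,"claw":0}]'
python3 -m crank '[{"tx":0,"ty":0,"tz":0,"turn":0.125,"claw":0},{"tx":0,"ty":0,"tz":0,"turn":0.125,"claw":0},{"tx":0,"ty":0,"tz":0,"turn":0.125,"claw":0},{"tx":0,"ty":0,"tz":0,"turn":0.125,"claw":0},{"tx":0,"ty":0,"tz":0.03,"turn":0,"claw":0},{"tx":0,"ty":0,"tz":0.04,"turn":0,"claw":0},{"tx":0,"ty":0,"tz":0.04,"turn":0,"claw":0},{"tx":0,"ty":0,"tz":0.02,"turn":0,"claw":0},{"tx":0,"ty":0,"tz":0,"turn":0,"claw":0},{"tx":0,"ty":0,"tz":0,"turn":0,"claw":0}]'
python3 - <<'E'
from h import *
import json
s=read_state();m=camera_model('wrist');w=grab_frame('wrist');cv2.imwrite('pics/w5.png',w)
json.dump({k:np.array(v).tolist() for k,v in m.items()},open('w5.json','w'));print(s['joint_positions'])
E
```

```text
pan [557.63776226  55.2317731 ] [[568.0, 12.8], [547.1, 98.0], [514.8, 42.9], [603.5, 69.9]] tab [576.5090051  -12.97231787]
clock: 14.35
ee_pos: [390.2, -397.2, 314.5]
ee_rot: [0.374, -3.117, -0.005]
contact_force: [0.1, -0.5, -0.7]
width: 1.001
gripper_force: 0.0
clock: 15.35
ee_pos: [391.5, -396.1, 185.4]
ee_rot: [-0.408, -3.113, -0.003]
contact_force: [0.7, -0.4, 0.1]
width: 1.001
gripper_force: 0.0
[-8.66958135e-01  3.38521736e-01  1.63097227e+00 -4.21211843e-05
  1.17464065e+00 -2.17683353e+00]
```

View pics/w5.png

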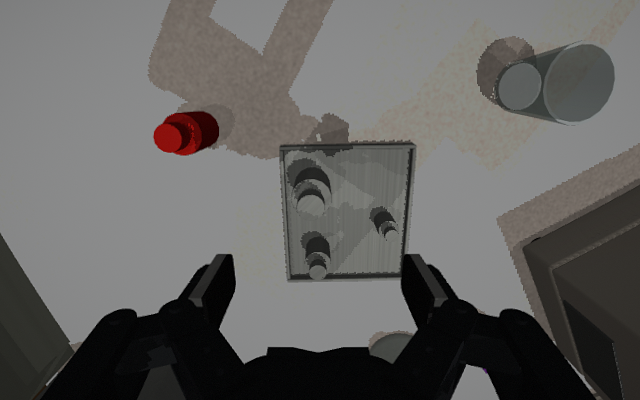

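Here the largest weight, steel grey with its knob top at about (310,202), is clearly bigger than the medium (317,271) and the small (391,235). The red one at (170,136) is the decoy.

Run:
```python
from h import *
import json
m=json.load(open('w5.json'));R=cv2.Rodrigues(np.array([-0.408,-3.113,-.003]))[0]
print(R.round(3))
for n,u,v,z in(('big',310,202,79),('med',317,271,58),('small',391,235,46)):
    p=onz('wrist',u,v,z,m);print(n,p,(R.T@(np.array([*p,0])-[391.5,-396.1,0])).round(1))
w=cv2.imread('pics/w5.png');c=cv2.resize(w[135:290,270:425],None,fx=3.5,fy=3.5,interpolation=cv2.INTER_CUBIC);cv2.imwrite('pics/w5c.png',c)
```

```text
[[-0.966  0.258 -0.002]
 [ 0.258  0.966  0.002]
 [ 0.002  0.002 -1.   ]]
big [ 390.19642068 -401.37020957] [-0.1 -5.4 -0. ]
med [ 468.88706294 -416.49666796] [-80.    0.2  -0.2]
small [ 455.66068663 -336.54848641] [-46.6  74.1   0. ]
```

View pics/w5c.png

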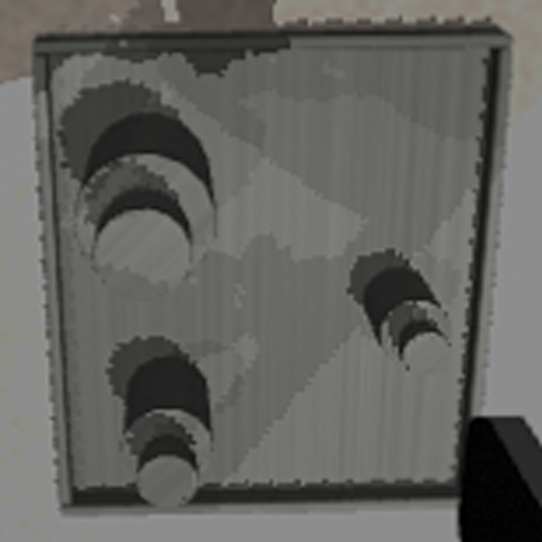

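```bash
python3 -m crank '[{"tx":-0.006,"ty":-0.004,"tz":0.01,"turn":0,"claw":0},{"tx":0,"ty":0,"tz":0.03,"turn":0,"claw":0},{"tx":0,"ty":0,"tz":0.035,"turn":0,"claw":0},{"tx":0,"ty":0,"tz":0.035,"turn":0,"claw":0},{"tx":0,"ty":0,"tz":0.02,"turn":0,"claw":0},{"tx":0,"ty":0,"tz":0.011,"turn":0,"claw":0},{"tx":0,"ty":0,"tz":0,"turn":0,"claw":80},{"tx":0,"ty":0,"tz":0,"turn":0,"claw":160},{"tx":0,"ty":0,"tz":0,"turn":0,"claw":255},{"tx":0,"ty":0,"tz":0,"turn":0,"claw":255}]' 60
```

```text
clock: 16.4
ee_pos: [397.6, -403.2, 47.2]
ee_rot: [0.408, 3.112, -0.004]
contact_force: [0.6, -0.6, 3.1]
width: 0.422
gripper_force: 59.6
```

```bash
python3 -m crank '[{"tx":0,"ty":0,"tz":-0.01,"turn":0,"claw":255},{"tx":0,"ty":0,"tz":-0.03,"turn":0,"claw":255},{"tx":0,"ty":0,"tz":-0.045,"turn":0,"claw":255},{"tx":0,"ty":0,"tz":-0.045,"turn":0,"claw":255},{"tx":0,"ty":0,"tz":-0.045,"turn":0,"claw":255},{"tx":0,"ty":0,"tz":-0.045,"turn":0,"claw":255},{"tx":-0.001,"ty":0.02,"tz":-0.03,"turn":0,"claw":255},{"tx":-0.003,"ty":0.04,"tz":0,"turn":0,"claw":255},{"tx":-0.003,"ty":0.04,"tz":0,"turn":0,"claw":255},{"tx":-0.003,"ty":0.04,"tz":0,"turn":0,"claw":255}]'
python3 -m crank '[{"tx":-0.003,"ty":0.04,"tz":0,"turn":0,"claw":255},{"tx":-0.003,"ty":0.04,"tz":0,"turn":0,"claw":255},{"tx":-0.003,"ty":0.04,"tz":0,"turn":0,"claw":255},{"tx":-0.003,"ty":0.04,"tz":0,"turn":0,"claw":255},{"tx":-0.003,"ty":0.04,"tz":0,"turn":0,"claw":255},{"tx":-0.003,"ty":0.04,"tz":0,"turn":0,"claw":255},{"tx":-0.003,"ty":0.04,"tz":0,"turn":0,"claw":255},{"tx":-0.003,"ty":0.04,"tz":0,"turn":0,"claw":255},{"tx":-0.002,"ty":0.02,"tz":0,"turn":0,"claw":255},{"tx":-0.001,"ty":0.005,"tz":0,"turn":0,"claw":255}]'
python3 -m crank '[{"tx":0,"ty":0,"tz":0,"turn":0.05,"claw":255},{"tx":0,"ty":0,"tz":0,"turn":0.12,"claw":255},{"tx":0,"ty":0,"tz":0,"turn":0.14,"claw":255},{"tx":0,"ty":0,"tz":0,"turn":0.14,"claw":255},{"tx":0,"ty":0,"tz":0,"turn":0.14,"claw":255},{"tx":0,"ty":0,"tz":0,"turn":0.14,"claw":255},{"tx":0,"ty":0,"tz":0,"turn":0.14,"claw":255},{"tx":0,"ty":0,"tz":0,"turn":0.12,"claw":255},{"tx":0,"ty":0,"tz":0,"turn":0.05,"claw":255},{"tx":0,"ty":0,"tz":0,"turn":0,"claw":255}]'
python3 - <<'E'
from h import *
import json
s=read_state();m=camera_model('wrist');w=grab_frame('wrist');cv2.imwrite('pics/w6.png',w)
R=cv2.Rodrigues(np.array(s['ee_rot'],float))[0];print(R.round(3),s['ee_pos'],R.T@(np.array([558.5,55.5,0])-s['ee_pos']))
json.dump({k:np.array(v).tolist() for k,v in m.items()},open('w6.json','w'))
E
```

```text
clock: 17.4
ee_pos: [441.8, -267.3, 296.0]
ee_rot: [0.41, 3.115, 0.001]
contact_force: [1.5, -0.4, -4.4]
width: 0.424
gripper_force: 61.4
clock: 18.4
ee_pos: [557.1, 59.9, 295.3]
ee_rot: [-0.403, -3.115, -0.002]
contact_force: [-1.2, -1.0, -4.3]
width: 0.424
gripper_force: 61.5
clock: 19.4
ee_pos: [556.5, 56.3, 295.3]
ee_rot: [-1.903, -2.499, 0.002]
contact_force: [0.5, 0.1, -5.5]
width: 0.426
gripper_force: 61.6
[[-0.266  0.964 -0.001]
 [ 0.964  0.266 -0.001]
 [-0.    -0.001 -1.   ]] [556.51155912  56.28098405 295.33037721] [ -1.21576373   2.09670984 295.3281586 ]
```

View pics/w6.png

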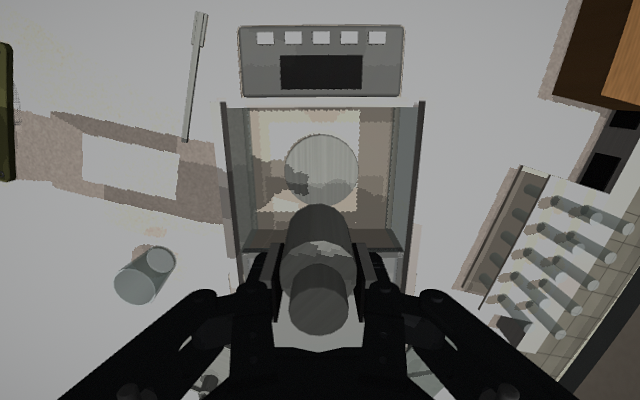

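Run:
```python
from h import *
import json
m=json.load(open('w6.json'))
R=cv2.Rodrigues(np.array([-1.903,-2.499,.002]))[0];e=np.array([556.5,56.3,0])
for n,u,v,z in(('pan',322,169,75),('knob',319.5,300,327)):
    p=onz('wrist',u,v,z,m);print(n,p,(R.T@(np.array([*p,0])-e)).round(1))
```

```text
pan [561.18757099  60.28773139] [ 2.6  5.6 -0. ]
knob [555.43108117  65.68569074] [ 9.3  1.5 -0. ]
```

```bash
python3 -m crank '[{"tx":-0.002,"ty":0.004,"tz":0.01,"turn":0,"claw":255},{"tx":0,"ty":0,"tz":0.025,"turn":0,"claw":255},{"tx":0,"ty":0,"tz":0.03,"turn":0,"claw":255},{"tx":0,"ty":0,"tz":0.03,"turn":0,"claw":255},{"tx":0,"ty":0,"tz":0.025,"turn":0,"claw":255},{"tx":0,"ty":0,"tz":0.02,"turn":0,"claw":255},{"tx":0,"ty":0,"tz":0.01,"turn":0,"claw":255},{"tx":0,"ty":0,"tz":0.005,"turn":0,"claw":255},{"tx":0,"ty":0,"tz":0.005,"turn":0,"claw":255},{"tx":0,"ty":0,"tz":0,"turn":0,"claw":255}]'
```

```text
clock: 20.45
ee_pos: [562.3, 56.3, 135.5]
ee_rot: [1.902, 2.5, 0.001]
contact_force: [-0.4, -0.1, -4.7]
width: 0.426
gripper_force: 61.4
```

```bash
python3 -m crank '[{"tx":0,"ty":0,"tz":0.003,"turn":0,"claw":255},{"tx":0,"ty":0,"tz":0.003,"turn":0,"claw":255},{"tx":0,"ty":0,"tz":0.002,"turn":0,"claw":255},{"tx":0,"ty":0,"tz":0.002,"turn":0,"claw":255},{"tx":0,"ty":0,"tz":0.001,"turn":0,"claw":255},{"tx":0,"ty":0,"tz":0.001,"turn":0,"claw":255},{"tx":0,"ty":0,"tz":0.001,"turn":0,"claw":255},{"tx":0,"ty":0,"tz":0,"turn":0,"claw":255},{"tx":0,"ty":0,"tz":0,"turn":0,"claw":255},{"tx":0,"ty":0,"tz":0,"turn":0,"claw":255}]'
```

```text
clock: 21.45
ee_pos: [562.0, 56.3, 122.4]
ee_rot: [1.902, 2.5, 0.0]
contact_force: [-0.1, -0.6, -4.6]
width: 0.421
gripper_force: 61.5
```

Not in contact yet. Another 5 mm, in 0.5–1 mm steps.

```bash
python3 -m crank '[{"tx":0,"ty":0,"tz":0.001,"turn":0,"claw":255},{"tx":0,"ty":0,"tz":0.001,"turn":0,"claw":255},{"tx":0,"ty":0,"tz":0.001,"turn":0,"claw":255},{"tx":0,"ty":0,"tz":0.0005,"turn":0,"claw":255},{"tx":0,"ty":0,"tz":0.0005,"turn":0,"claw":255},{"tx":0,"ty":0,"tz":0.0005,"turn":0,"claw":255},{"tx":0,"ty":0,"tz":0,"turn":0,"claw":255},{"tx":0,"ty":0,"tz":0,"turn":0,"claw":255},{"tx":0,"ty":0,"tz":0,"turn":0,"claw":255},{"tx":0,"ty":0,"tz":0,"turn":0,"claw":255}]'
```

```text
clock: 22.45
ee_pos: [561.9, 56.4, 118.2]
ee_rot: [1.902, 2.5, 0.0]
contact_force: [-2.0, 0.6, 3.0]
width: 0.423
gripper_force: 62.3
```

```bash
python3 -m crank '[{"tx":0,"ty":0,"tz":0,"turn":0,"claw":130},{"tx":0,"ty":0,"tz":0,"turn":0,"claw":80},{"tx":0,"ty":0,"tz":0,"turn":0,"claw":20},{"tx":0,"ty":0,"tz":0,"turn":0,"claw":20},{"tx":0,"ty":0,"tz":0,"turn":0,"claw":20},{"tx":0,"ty":0,"tz":-0.01,"turn":0,"claw":20},{"tx":0,"ty":0,"tz":-0.03,"turn":0,"claw":20},{"tx":0,"ty":0,"tz":-0.045,"turn":0,"claw":20},{"tx":0,"ty":0,"tz":-0.045,"turn":0,"claw":20},{"tx":0,"ty":0,"tz":-0.045,"turn":0,"claw":20}]' 20
python3 - <<'E'
from h import *
s=read_state();m=camera_model('wrist');w=grab_frame('wrist');cv2.imwrite('pics/w7.png',w);print(s['ee_pos'])
print(proj('wrist',[558.5,57,75],m),proj('wrist',[558.5,57,150],m))
c=cv2.resize(w[90:400,180:460],None,fx=1.8,fy=1.8);cv2.imwrite('pics/w7c.png',c)
E
```

```text
clock: 23.45
ee_pos: [561.6, 56.3, 295.3]
ee_rot: [1.902, 2.5, 0.0]
contact_force: [0.1, 0.2, -0.7]
width: 0.92
gripper_force: 0.0
[561.57920385  56.32467231 295.27812573]
[314.67926569 169.96296433] [313.95070506 187.80396011]
```

View pics/w7c.png

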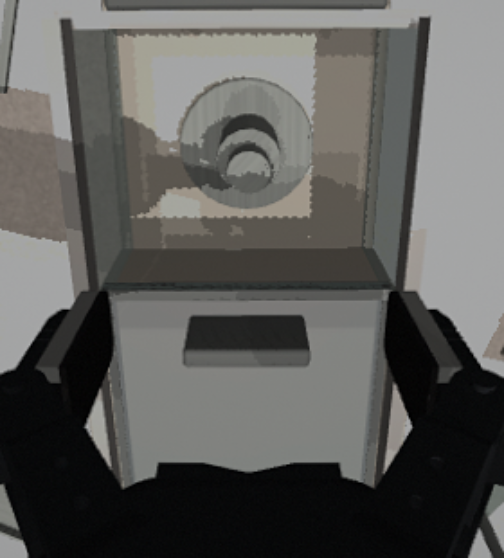

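The weight stands upright in the middle of the pan: in the crop, the pan centre is at (247,143) and the knob at (249,168). Next I'll close the door by pushing the tab from its +x side with the fingers shut.

```bash
python3 -m crank '[{"tx":-0.03,"ty":-0.003,"tz":0,"turn":0,"claw":255},{"tx":-0.04,"ty":0,"tz":0,"turn":0,"claw":255},{"tx":-0.03,"ty":0,"tz":0,"turn":0,"claw":255},{"tx":0,"ty":0,"tz":0,"turn":0,"claw":255},{"tx":0,"ty":0,"tz":0.02,"turn":0,"claw":255},{"tx":0,"ty":0,"tz":0.03,"turn":0,"claw":255},{"tx":0,"ty":0,"tz":0.025,"turn":0,"claw":255},{"tx":0,"ty":0,"tz":0.01,"turn":0,"claw":255},{"tx":0,"ty":0,"tz":0,"turn":0,"claw":255},{"tx":0,"ty":0,"tz":0,"turn":0,"claw":255}]' 20
```

```text
clock: 24.5
ee_pos: [586.4, -40.6, 208.8]
ee_rot: [1.901, 2.5, 0.001]
contact_force: [-0.9, -0.5, 0.9]
width: -0.001
gripper_force: 0.0
```

```bash
python3 -m crank '[{"tx":0.008,"ty":0,"tz":0,"turn":0,"claw":255},{"tx":0.01,"ty":0,"tz":0,"turn":0,"claw":255},{"tx":0.015,"ty":0,"tz":0,"turn":0,"claw":255},{"tx":0.015,"ty":0,"tz":0,"turn":0,"claw":255},{"tx":0.015,"ty":0,"tz":0,"turn":0,"claw":255},{"tx":0.015,"ty":0,"tz":0,"turn":0,"claw":255},{"tx":0.015,"ty":0,"tz":0,"turn":0,"claw":255},{"tx":0.012,"ty":0,"tz":0,"turn":0,"claw":255},{"tx":0.01,"ty":0,"tz":0,"turn":0,"claw":255},{"tx":0,"ty":0,"tz":0,"turn":0,"claw":255}]'
```

```text
clock: 25.5
ee_pos: [553.7, 71.9, 207.3]
ee_rot: [-1.899, -2.499, 0.0]
contact_force: [-0.2, 0.1, -0.0]
width: 0.001
gripper_force: 0.0
```

```bash
python3 -m crank '[{"tx":0.006,"ty":0,"tz":0,"turn":0,"claw":255},{"tx":0.006,"ty":0,"tz":0,"turn":0,"claw":255},{"tx":0.005,"ty":0,"tz":0,"turn":0,"claw":255},{"tx":0.004,"ty":0,"tz":0,"turn":0,"claw":255},{"tx":0.003,"ty":0,"tz":0,"turn":0,"claw":255},{"tx":0.002,"ty":0,"tz":0,"turn":0,"claw":255},{"tx":0.001,"ty":0,"tz":0,"turn":0,"claw":255},{"tx":0.001,"ty":0,"tz":0,"turn":0,"claw":255},{"tx":0.001,"ty":0,"tz":0,"turn":0,"claw":255},{"tx":0.001,"ty":0,"tz":0,"turn":0,"claw":255}]'
python3 - <<'E'
from h import *
s=read_state();m=camera_model('wrist');w=grab_frame('wrist');cv2.imwrite('pics/w8.png',w)
E
```

```text
clock: 26.5
ee_pos: [547.4, 97.7, 207.9]
ee_rot: [1.901, 2.499, -0.002]
contact_force: [1.4, -8.1, -2.2]
width: 0.001
gripper_force: 3.9
```

View pics/w8.png

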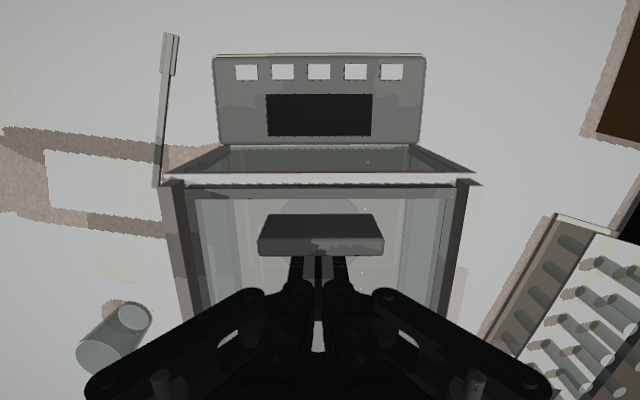

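```bash
python3 -m crank '[{"tx":0.001,"ty":0,"tz":0,"turn":0,"claw":255},{"tx":0.001,"ty":0,"tz":0,"turn":0,"claw":255},{"tx":0.001,"ty":0,"tz":0,"turn":0,"claw":255},{"tx":0,"ty":0,"tz":0,"turn":0,"claw":255},{"tx":0,"ty":0,"tz":0,"turn":0,"claw":255},{"tx":0,"ty":0,"tz":0,"turn":0,"claw":255},{"tx":0,"ty":0,"tz":0,"turn":0,"claw":255},{"tx":0,"ty":0,"tz":0,"turn":0,"claw":255},{"tx":0,"ty":0,"tz":0,"turn":0,"claw":255},{"tx":0,"ty":0,"tz":0,"turn":0,"claw":255}]'
```

```text
clock: 27.55
ee_pos: [547.4, 97.8, 207.9]
ee_rot: [1.899, 2.495, -0.007]
contact_force: [2.4, -13.8, -1.8]
width: 0.002
gripper_force: 6.8
```

The tool didn't move while the force rose to 14 N, so the door is on its shut stop. I'll back off, lift clear and hand in.

```bash
python3 -m crank '[{"tx":-0.008,"ty":0,"tz":0,"turn":0,"claw":255},{"tx":-0.01,"ty":0,"tz":0,"turn":0,"claw":255},{"tx":0,"ty":0,"tz":-0.02,"turn":0,"claw":255},{"tx":0,"ty":0,"tz":-0.03,"turn":0,"claw":255},{"tx":0,"ty":0,"tz":-0.03,"turn":0,"claw":255},{"tx":0,"ty":0,"tz":-0.03,"turn":0,"claw":255},{"tx":0,"ty":0,"tz":-0.01,"turn":0,"claw":255},{"tx":0,"ty":0,"tz":0,"turn":0,"claw":255},{"tx":0,"ty":0,"tz":0,"turn":0,"claw":255},{"tx":0,"ty":0,"tz":0,"turn":0,"claw":255}]' && python3 -c "
from plant import hand_in;print(hand_in())"
```

```text
clock: 28.55
ee_pos: [550.0, 84.4, 325.8]
ee_rot: [-1.9, -2.498, 0.004]
contact_force: [0.0, 1.0, 0.0]
width: 0.002
gripper_force: 0.0
the job is handed in; nothing more can be done
None
```

The job is handed in at about 28.6 s: the stray jar stands in the jar tray, the largest weight is upright mid-pan and the door is against its shut stop, but the hand-in gave no verdict and I viewed 13 pictures, over the limit of 10.

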